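Load the weld fixture

TASK

Load the welding fixture: put each of the four loose aluminium parts upright and fully down into the dark steel holder on the tooling plate that matches it, the round boss in the round pocket, the square boss in the square pocket, the thin gusset plate in the narrow slot and the thick one in the wide slot, each plate centred along the length of its slot. Leave the small jar standing where it is.

Things in the scene. Friction and masses are not known exactly. Their poses are not given: they have to be found in the camera images.
- thin_gusset_mid (a point): Loose aluminium gusset plate, the thinner of two, standing upright: 10 mm thick, 70 mm tall, 70 mm long at the foot, above 36 mm narrowing evenly to 44 mm long at the top. Point at its centre, 35 mm above its foot. x along its length, y through its thickness, z up; both ends and faces alike. Pinch across the thickness near the top: in its slot the upper 45 mm stand clear. About 120 g.
- thick_gusset_mid (a point): Loose aluminium gusset plate, the thicker of two, standing upright: 24 mm thick, 70 mm tall, 70 mm long at the foot, above 36 mm narrowing evenly to 44 mm long at the top. Point at its centre, 35 mm above its foot. x along its length, y through its thickness, z up; both ends and faces alike. Pinch across the thickness near the top: in its slot the upper 45 mm stand clear. About 290 g.
- round_boss_mid (a point): Round aluminium weld boss, loose, standing on its flange: flange 50 mm diameter and 12 mm high, above it a round neck of 36 mm diameter up to 50 mm total height, black bore on top. Point at its centre, 25 mm above its foot; z up. Grasp it by the neck. About 150 g.
- square_boss_mid (a point): Square aluminium weld boss, loose, standing on its flange: flange 50 x 50 mm and 12 mm high, above it a square neck of 34 x 34 mm (sides parallel to the flange's) up to 50 mm total height, black bore on top. Point at its centre, 25 mm above its foot; x and y square to its sides, z up; all four sides alike. Grasp it by the neck. About 180 g.
- narrow_slot: Dark steel slotted holder fixed on the tooling plate, with the narrower slot, grey bevelled edges. 80 long, 41 wide, 30 mm high. Slot along x, open at both ends, 13 mm wide (across y), floor 5 mm above the underside; 45 degree bevels over the top 6 mm widen its mouth to 25 mm. Origin: centre of the underside, 12 mm above the table; z up; ends alike.
- wide_slot: Dark steel slotted holder fixed on the tooling plate, with the wider slot, grey bevelled edges. 80 long, 55 wide, 30 mm high. Slot along x, open at both ends, 27 mm wide (across y), floor 5 mm above the underside; 45 degree bevels over the top 6 mm widen its mouth to 39 mm. Origin: centre of the underside, 12 mm above the table; z up; ends alike.
- round_pocket: Dark steel round holder, fixed on the tooling plate: a dish of 76 mm outer diameter, 12 mm high, with a round pocket of 64 mm diameter whose floor is 4 mm above the underside (rim 8 mm above the floor). Origin at the centre of its underside, 12 mm above the table; z up.
- square_pocket: Dark steel square holder, fixed on the tooling plate: a tray of 76 x 76 mm, 12 mm high, with a square pocket of 64 x 64 mm whose floor is 4 mm above the underside (rim 8 mm above the floor). Origin at the centre of its underside, 12 mm above the table; x and y square to its sides, z up.
- jar: Small closed amber glass jar with a grey cap, 40 mm diameter, 65 mm high, loose, standing among the parts; not part of the job. Origin at the centre of its underside.
Mind the look-alikes: they are no part of the job. Leave any yellow look-alike of the part that bears thick_gusset_mid alone. What is shaped like the part that bears thin_gusset_mid but green is not meant.

How it is judged:
By the outcome, as a careful person would: the job done as asked, in the order asked, and still so for the second after the job is handed in, with the robot touching nothing.
It also fails if it takes over 128 s, if anything falls off the work surface, if the arm or the gripper's body presses on something with over 40 N, if the wrist force passes 120 N, or if a joint passes its speed limit or range.

ROBOT

A 6-joint arm with a two-finger parallel gripper is mounted at the origin on the work surface. World frame = base frame: x ahead of the robot, y to its left, z up, the work surface at z = 0. Lengths are in m, angles in rad, forces in N, time in s.
With the tool pointing down it reaches from about 0.3 to 0.825 m from the base axis. Payload 5.4 kg.
Tool frame: the origin (TCP) lies midway between the tips of the shut fingers; the grasp point (between the pads) lies 19 mm behind it; z points along the fingers, y is the line along which they close (so a half turn about z gives the same grasp; the last joint's range is limited). The gripper opens to 92 mm and grips with 3 to 60 N. Pads are 20 mm wide; open, the fingers measure 128 mm over their backs; the gripper's body (75 mm by 189 mm) begins 69 mm behind the grasp point.
Start: joints at [0.93, 0.158, 1.597, -0, 1.386, -0.21], TCP at [0.24, 0.522, 0.215] pointing down, gripper open.
Joint ranges: [-2.91, 2.91], [-0.94, 2.29], [0.18, 2.7], [-1.29, 4.43], [0.17, 2.64], [-3, 3]. Speed limits (rad/s): [2.57, 2.57, 3.14, 3.14, 3.14, 3.14].

INTERFACE

Orientations are given as [roll, pitch, yaw] about the fixed x, y, z axes, in that order (R = Rz(yaw) Ry(pitch) Rx(roll)).
In Python, from station import r gives the robot as it stands. The module is installed in compiled form; this text tells all that it offers.
- The arm moves only by the shell command python3 -m pendant 'ROWS' [FORCE]. ROWS is JSON, a list of rows, each a list of 3 entries, a list of its own where there are three numbers: the opening, from 0 (shut) to 1 (fully open), then the shift along the world's x, y, z in mm, then the turn, a rotation vector about the world's x, y, z in rad. A call has 1 to 5 rows; each row is the pose to reach, as a shift and turn from the pose commanded when the call began; what a row does not reach only later rows make up. A row lasts 1/8 s, in which the tool goes at most 62.5 mm and 10.7 degrees, less where a joint would pass 70% of its speed; a pose out of reach is approached as far as the arm can. A call with a gripper value outside its range is refused whole. The fingers move at their own pace and stop on an object; FORCE is the grip in N (left out, the last holds). Time passes only in rows, so rows that repeat a pose let the fingers close. It gives the time, the measured TCP pose, the force, the opening and the grip force at its end, in the units of the state.
- r.state(): the state, without advancing time (a new reading comes with each control period).
- r.camera(name): name is "scene" or "side" or "wrist"; returns the picture (420x560x3 uint8, blue, green, red); there is no depth.
- r.camera_model(name): a dict with "fx", "fy", "cx", "cy" (pixels), "k1" (the pictures are not rectified: a ray, as slopes to the right and down, at radius r is drawn at 1 + k1 r^2 times it, then the intrinsics apply), "xyz" and "rotation" of the camera in the world. Camera axes: x right, y down, z forward; pixel columns grow to the right and rows downward; lengths in m; the calibration is good to about 2 mm. A picture is of the moment at which its call begins: read the wrist's pose just before it. camera_model takes no time and is no camera call; for the wrist camera it gives the pose at the moment of the call.
- r.close_job(): hands the job in; it is judged then, once.
The state is a dict: "time": time; "q": joint angles; "qvel": joint speeds; "joint_efforts": joint torques, N m; "eef_pos": TCP position; "tcp_rot": TCP orientation; "wrist_force": force on the tool from outside, world axes, zero at the start; "torque": the same for the moment, N m; "width": opening from 0.0 (shut) to 1.0 (fully open); "finger_force": force on a finger pad.
Only numpy, scipy, OpenCV 4.12 (cv2) and the standard library are available. Lean on these libraries where they do the work, as an engineer would, in place of code of your own. Each camera call takes 0.05 s, during which the arm holds its last target. There are 200 camera calls.

## Working session

There is one attempt and no reset: what is moved stays moved. The work goes in short steps, Python scripts to look and compute and a shell command to move; the robot and the scene stay as the last step left them, time stands still between calls to the robot, and variables do not carry over. Pictures are saved under pics/ and viewed, at most 14 in all, crops included, and the job is handed in when it is done.

```bash
mkdir -p pics
cat > h.py <<'E'
import numpy as np, cv2, json
from station import r
def pix2z(m,uv,z):
    "pixels -> world points on plane z"
    K=np.array([[m['fx'],0,m['cx']],[0,m['fy'],m['cy']],[0,0,1.]])
    p=cv2.undistortPoints(np.array(uv,float).reshape(-1,1,2),K,np.array([m['k1'],0,0,0.])).reshape(-1,2)
    # model k1 is forward: drawn = (1+k1 r^2)*ideal, same as OpenCV
    R=rot(m); d=np.c_[p,np.ones(len(p))]@R.T; o=np.array(m['xyz'])
    z=np.broadcast_to(z,len(p)); t=(z-o[2])/d[:,2]
    return o+d*t[:,None]
def rot(m):
    from scipy.spatial.transform import Rotation as Ro
    a=np.array(m['rotation'],float)
    return a if a.shape==(3,3) else Ro.from_euler('xyz',a).as_matrix()
def proj(m,P):
    P=(np.array(P,float).reshape(-1,3)-m['xyz'])@rot(m); q=P[:,:2]/P[:,2:]
    q=q*(1+m['k1']*(q**2).sum(1,keepdims=True)); return q*[m['fx'],m['fy']]+[m['cx'],m['cy']]
E
python3 - <<'E'
from h import *
for n in ('scene','side','wrist'):
    m=r.camera_model(n); print(n,m); cv2.imwrite(f'pics/{n}0.png',cv2.resize(r.camera(n),(800,600),interpolation=cv2.INTER_CUBIC))
s=r.state(); print(s)
E
```

```text
scene {'fx': 387.356468191861, 'fy': 387.356468191861, 'cx': 287.1003729786637, 'cy': 211.5886818762454, 'k1': -0.09836484046019098, 'xyz': array([ 1.01549362, -0.46979217,  0.73777196]), 'rotation': array([-2.38284434,  0.00851591,  0.80970468])}
side {'fx': 447.8533157634212, 'fy': 447.8533157634212, 'cx': 281.3257673780208, 'cy': 207.83390294993322, 'k1': -0.07741600533896002, 'xyz': array([ 0.33913286, -0.75772349,  0.7157717 ]), 'rotation': array([-2.29510043,  0.00422228, -0.24227657])}
wrist {'fx': 331.61722885595924, 'fy': 331.61722885595924, 'cx': 282.9524099924878, 'cy': 214.7433072581564, 'k1': 0.0029995048538453387, 'xyz': array([0.17934482, 0.54916276, 0.38396367]), 'rotation': array([2.90164700e+00, 2.39353575e-03, 1.14047963e+00])}
{'time': 0.15, 'q': array([ 9.29920748e-01,  1.58900304e-01,  1.59793453e+00, -6.14703100e-07,
        1.38622614e+00, -2.10126280e-01]), 'qvel': array([-0.00031613, -0.00306011, -0.00459242, -0.00230915,  0.00067825,
        0.00020805]), 'joint_efforts': array([ 1.25027655e-04, -3.85916483e+01, -3.22433138e+01,  7.01828557e-02,
        3.51481768e-02, -8.85838858e-05]), 'eef_pos': array([0.2398255 , 0.52205827, 0.21385158]), 'tcp_rot': array([-3.14015650e+00, -3.05676048e-04,  2.71084325e+00]), 'wrist_force': array([-0.29522891, -0.856132  , -0.27837028]), 'torque': array([ 0.00727341,  0.00791504, -0.01428342]), 'finger_force': 0.0, 'width': 0.9999348887490038}
```

View pics/scene0.png

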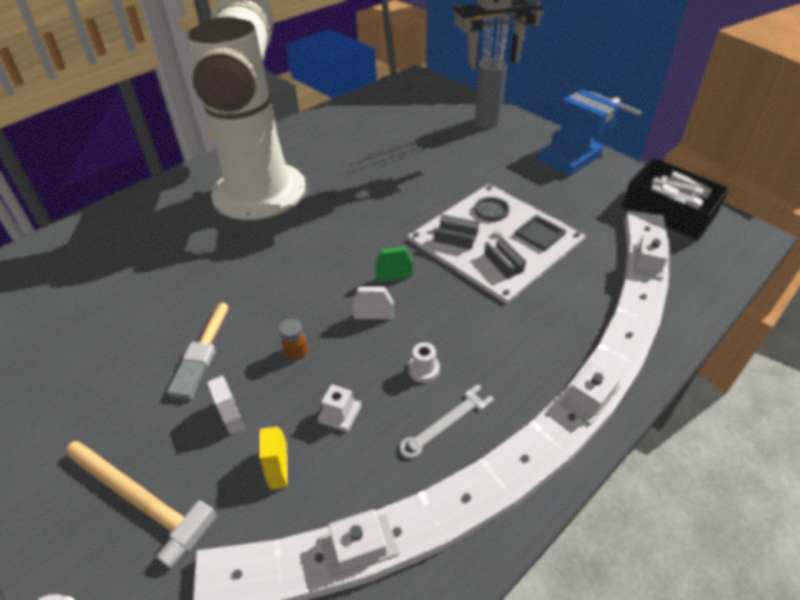

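View pics/side0.png

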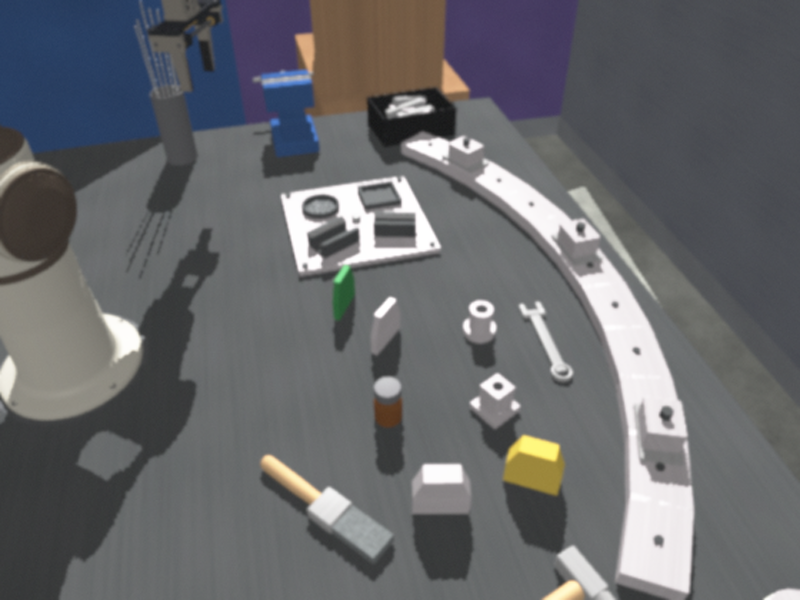

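Scene view (800 px scale): the candidates for the thick gusset are silver (225,405) and yellow (272,457), so the silver one. For the thin gusset they are silver (373,302) and green (393,263), so the silver one. Square boss (338,407), round boss (424,362), jar (292,340), plate with holders around (495,240). I'll confirm these in close wrist crops.

Run:
```python
from h import *
f=.7
S=dict(thin=((373,302),.035),thick=((225,405),.035),sq=((338,407),.025),rd=((424,362),.025),jar=((292,340),.033),green=((393,263),.035),yel=((272,457),.035),rp=((491,209),.02),sp=((540,233),.02),sl1=((459,230),.03),sl2=((505,255),.03))
D=dict(thin=((386,326),.035),thick=((442,489),.035),sq=((496,402),.025),rd=((480,322),.025),jar=((388,403),.033),green=((343,293),.035),yel=((535,465),.035),rp=((321,207),.02),sp=((379,195),.02),sl1=((333,236),.03),sl2=((396,225),.03))
a=r.camera_model('scene');b=r.camera_model('side')
for k in S: print(k,pix2z(a,np.array(S[k][0])*f,S[k][1]).round(3),pix2z(b,np.array(D[k][0])*f,D[k][1]).round(3))
```

```text
thin [[ 0.483 -0.061  0.035]] [[ 0.481 -0.069  0.035]]
thick [[ 0.489 -0.363  0.035]] [[ 0.484 -0.361  0.035]]
sq [[ 0.604 -0.237  0.025]] [[ 0.597 -0.243  0.025]]
rd [[ 0.634 -0.084  0.025]] [[ 0.628 -0.086  0.025]]
jar [[ 0.454 -0.214  0.033]] [[ 0.451 -0.214  0.033]]
green [[0.433 0.032 0.035]] [[0.431 0.023 0.035]]
yel [[ 0.611 -0.36   0.035]] [[ 0.606 -0.357  0.035]]
rp [[0.44  0.309 0.02 ]] [[0.435 0.303 0.02 ]]
sp [[0.562 0.319 0.02 ]] [[0.554 0.317 0.02 ]]
sl1 [[0.449 0.198 0.03 ]] [[0.441 0.188 0.03 ]]
sl2 [[0.562 0.206 0.03 ]] [[0.56  0.194 0.03 ]]
```

View pics/wrist0.png

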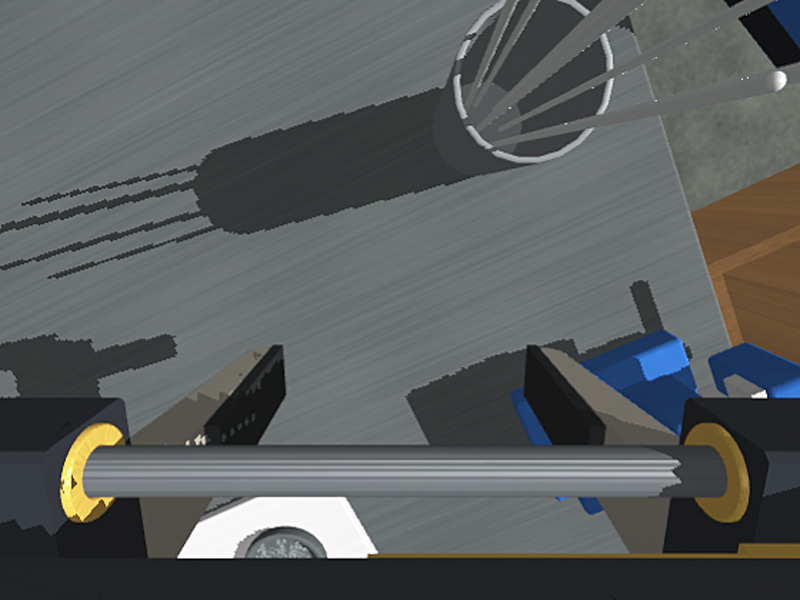

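The wrist picture shows only a corner of the plate with the round pocket (285,545), so I'll move to where the camera sees the whole fixture.

```bash
python3 -m pendant '[[1,[26,-42,9],[0,0,-0.114]],[1,[52,-84,18],[0,0,-0.228]],[1,[78,-126,27],[0,0,-0.342]],[1,[104,-168,36],[0,0,-0.456]],[1,[130,-210,45],[0,0,-0.57]]]' && python3 -m pendant '[[1,[26,-42,9],[0,0,-0.114]],[1,[52,-84,18],[0,0,-0.228]],[1,[78,-126,27],[0,0,-0.342]],[1,[104,-168,36],[0,0,-0.456]],[1,[130,-210,45],[0,0,-0.57]]]' && python3 -m pendant '[[1,[0,0,0],[0,0,0]],[1,[0,0,0],[0,0,0]]]'
python3 - <<'E'
from h import *
m=r.camera_model('wrist'); im=r.camera('wrist'); cv2.imwrite('pics/w1raw.png',im); json.dump({k:(v if isinstance(v,float) else list(v)) for k,v in m.items()},open('w1.json','w'))
print(m['xyz'],m['rotation'],r.state()['qvel'].round(4))
cv2.imwrite('pics/w1.png',cv2.resize(im,(800,600),interpolation=cv2.INTER_CUBIC))
E
```

```text
time: 0.78
eef_pos: [0.3706, 0.311, 0.2597]
tcp_rot: [-3.141, 0.0, 2.137]
wrist_force: [0.5, 0.6, 0.4]
width: 0.997
finger_force: 0.0
time: 1.4
eef_pos: [0.5006, 0.101, 0.3047]
tcp_rot: [-3.141, -0.0, 1.567]
wrist_force: [-0.1, 0.4, 0.7]
width: 0.997
finger_force: 0.0
time: 1.65
eef_pos: [0.4996, 0.1028, 0.3041]
tcp_rot: [-3.14, -0.001, 1.571]
wrist_force: [-0.7, 0.2, -0.5]
width: 0.998
finger_force: 0.0
[0.49966072 0.16845407 0.47435956] [2.90101428e+00 1.64624351e-03 1.13331835e-03] [ 0.0146 -0.0043  0.0025 -0.0025 -0.0008  0.0024]
```

View pics/w1.png

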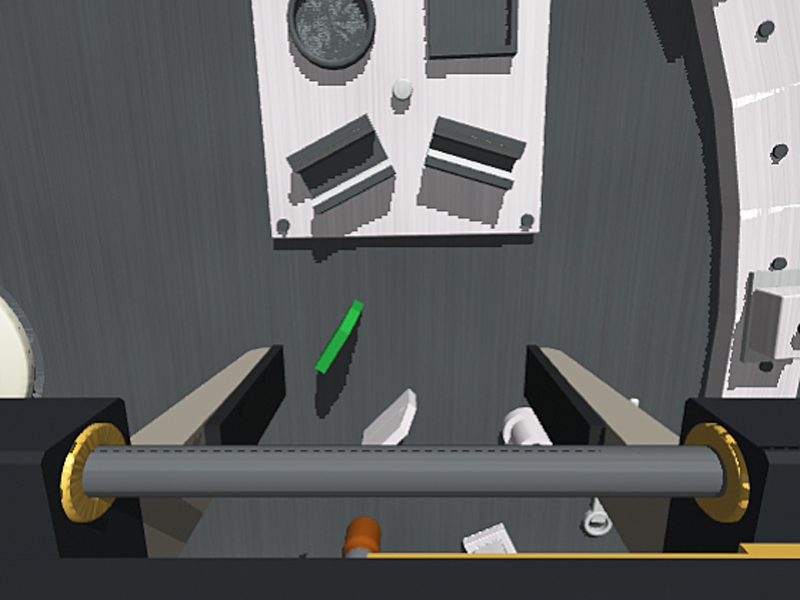

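The wrist camera looks back towards the tool. Round pocket (332,15), square pocket (470,25), wide slot at left (340,165), narrow slot at right (475,160). I need about 130 mm more in +y to see all of it.

```bash
python3 -m pendant '[[1,[0,45,0],[0,0,0]],[1,[0,90,0],[0,0,0]],[1,[0,130,0],[0,0,0]],[1,[0,130,0],[0,0,0]],[1,[0,130,0],[0,0,0]]]'
cat >> h.py <<'E'
def snap(name,cam='wrist',crop=None):
    m=r.camera_model(cam); im=r.camera(cam); cv2.imwrite(f'pics/{name}_raw.png',im)
    json.dump({k:(v if isinstance(v,float) else list(v)) for k,v in m.items()},open(name+'.json','w'))
    x0,y0,x1,y1=crop or (0,0,560,420); s=min(800/(x1-x0),600/(y1-y0))
    cv2.imwrite(f'pics/{name}.png',cv2.resize(im[y0:y1,x0:x1],None,fx=s,fy=s,interpolation=cv2.INTER_CUBIC)); print(name,'scale',s,'origin',x0,y0)
def ld(name): return json.load(open(name+'.json'))
E
python3 -c "
from h import *
snap('w2',crop=(140,0,420,210)); m=ld('w2'); print(m['xyz'])"
```

```text
time: 2.33
eef_pos: [0.4994, 0.2328, 0.3043]
tcp_rot: [-3.141, 0.001, 1.573]
wrist_force: [0.2, -0.0, -0.5]
width: 0.994
finger_force: 0.0
w2 scale 2.857142857142857 origin 140 0
[0.4992528599976204, 0.29855652518832493, 0.47453754924122865]
```

View pics/w2.png

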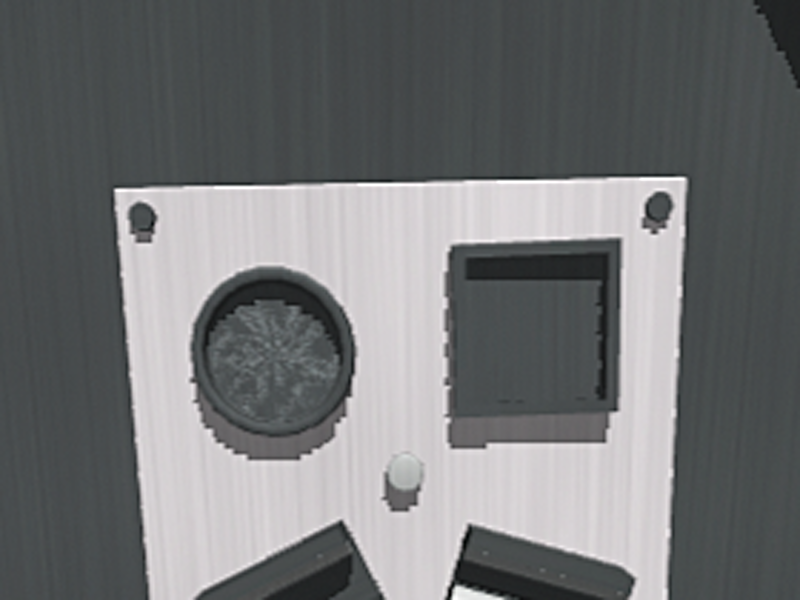

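Round pocket rim spans x 193–355 and y 265–438 in the crop, centre (274,351). The square tray's corners are (450,245), (620,240), (617,411) and (449,416). The slots are lower in the same picture.

Run:
```python
from h import *
im=cv2.imread('pics/w2_raw.png')[160:310,180:380]; cv2.imwrite('pics/w2b.png',cv2.resize(im,(800,600),interpolation=cv2.INTER_CUBIC))
m=ld('w2'); k=280/800
P=lambda uv,z: pix2z(m,np.array(uv)*k+[140,0],z)
print(P([[274,351],[193,351],[355,351],[274,265],[274,438]],.024).round(4))
q=P([[450,245],[620,240],[617,411],[449,416]],.024); print(q.round(4),q.mean(0),np.linalg.norm(np.diff(q,axis=0),axis=1)); e=q[1]-q[0];print(np.arctan2(e[1],e[0])); e=q[2]-q[3];print(np.arctan2(e[1],e[0]))
```

```text
[[0.4371 0.3113 0.024 ]
 [0.4    0.3112 0.024 ]
 [0.4743 0.3114 0.024 ]
 [0.4383 0.3485 0.024 ]
 [0.4359 0.272  0.024 ]]
[[0.5172 0.3571 0.024 ]
 [0.593  0.3594 0.024 ]
 [0.5958 0.2848 0.024 ]
 [0.5177 0.2823 0.024 ]] [0.55595075 0.32089614 0.024     ] [0.07582463 0.0746385  0.07812437]
0.029462822363359988
0.031289364033217054
```

View pics/w2b.png

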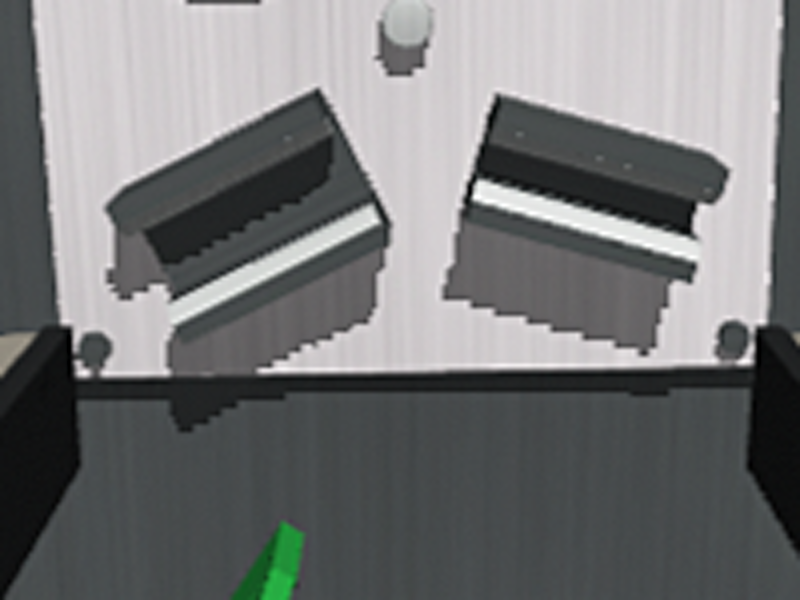

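Wide slot on the left: bevel strip corners (172,300), (372,205), (380,222), (178,325), far top corner (107,208). Narrow slot on the right: strip (476,178), (698,241), (697,262), (470,202), far top corner (728,172). I'll fit the given models to these points.

```bash
cat > fit.py <<'E'
from h import *
from scipy.optimize import least_squares
def fitpose(m,uv,L,g):
    "uv raw pixels, L local points with z in world; returns x,y,yaw, rms px"
    L=np.array(L,float)
    def W(p):
        c,s=np.cos(p[2]),np.sin(p[2]); return np.c_[p[0]+c*L[:,0]-s*L[:,1],p[1]+s*L[:,0]+c*L[:,1],L[:,2]]
    f=lambda p:(proj(m,W(p))-uv).ravel()
    o=least_squares(f,g,x_scale=[.01,.01,.1]); return o.x,f(o.x).reshape(-1,2)
E
python3 - <<'E'
from fit import *
m=ld('w2'); b=np.array([180,160])
def S(i,o,w): return [(-.04,-i,.036),(.04,-i,.036),(.04,-o,.042),(-.04,-o,.042)]
uw=np.array([[172,300],[372,205],[380,222],[178,325],[107,208]])/4+b
un=np.array([[476,178],[698,241],[697,262],[470,202],[728,172]])/4+b
print(*fitpose(m,uw,S(.0135,.0195,0)+[(-.04,.0275,.042)],[.45,.19,.45]))
print(*fitpose(m,un,S(.0065,.0125,0)+[(.04,.0205,.042)],[.56,.2,-.28]))
E
python3 -m pendant '[[1,[3,-60,0],[0,0,0]],[1,[6,-120,0],[0,0,0]],[1,[9,-180,0],[0,0,0]],[1,[12,-240,0],[0,0,0]],[1,[15,-300,0],[0,0,0]]]' && python3 -m pendant '[[1,[3,-60,0],[0,0,0]],[1,[6,-120,0],[0,0,0]],[1,[15,-170,0],[0,0,0]],[1,[15,-170,0],[0,0,0]],[1,[15,-170,0],[0,0,0]]]'
python3 -c "
from h import *
snap('w3'); print(ld('w3')['xyz'])"
```

```text
[0.44477065 0.18995986 0.47598133] [[-0.53266227  1.23459687]
 [ 0.72190201 -0.68262706]
 [ 0.65964292 -0.0495909 ]
 [-0.64552779  0.03063596]
 [-0.22323932 -0.4243522 ]]
[ 0.5604361   0.19974429 -0.2728162 ] [[-0.4126285   0.3839142 ]
 [ 0.22340928  0.18878552]
 [-0.02473047  0.19646817]
 [ 0.02179322 -0.45405758]
 [ 0.19113741 -0.28260496]]
time: 3.0
eef_pos: [0.5144, -0.0703, 0.3048]
tcp_rot: [3.141, 0.0, 1.569]
wrist_force: [0.4, -1.0, 0.8]
width: 0.999
finger_force: 0.0
time: 3.62
eef_pos: [0.5296, -0.2375, 0.3046]
tcp_rot: [-3.141, -0.001, 1.57]
wrist_force: [-0.8, 0.4, 0.3]
width: 1.001
finger_force: 0.0
w3 scale 1.4285714285714286 origin 0 0
[0.5295488221745989, -0.1718950729679835, 0.474814264448064]
```

View pics/w3.png

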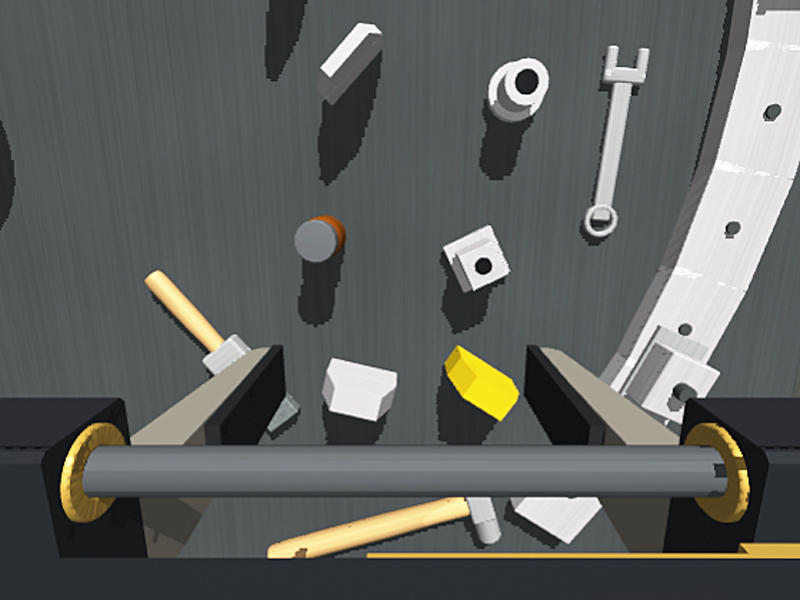

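Overview: thin silver gusset (350,62), round boss (522,88), jar (320,240), square boss (477,258), thick silver gusset (360,388), yellow look-alike (482,383). I'll enlarge this for measuring.

Run:
```python
import cv2
im=cv2.imread('pics/w3_raw.png')
for n,(x,y) in dict(A=(205,0),B=(205,150)).items(): cv2.imwrite(f'pics/w3{n}.png',cv2.resize(im[y:y+150,x:x+200],(800,600),interpolation=cv2.INTER_CUBIC))
```

```text
(no output)
```

View pics/w3A.png

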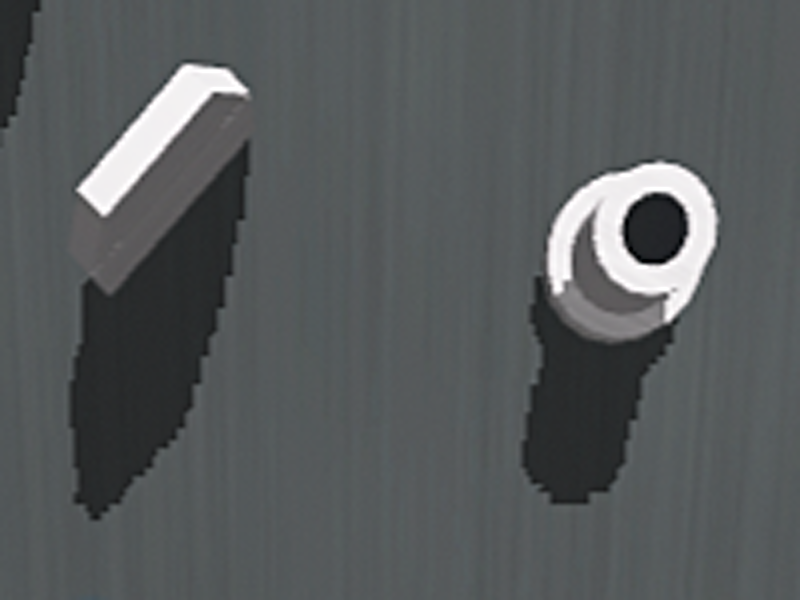

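View pics/w3B.png

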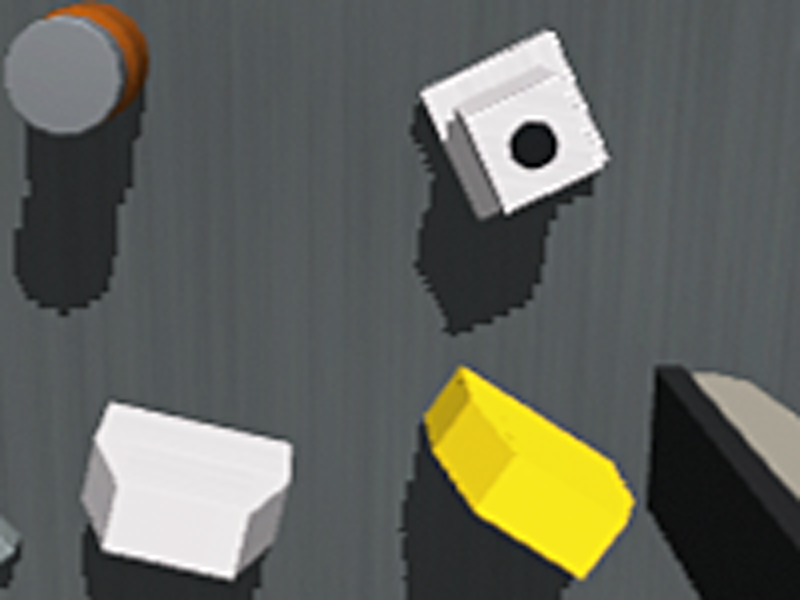

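Crops: the silver thin plate and the silver thick plate are confirmed, and the yellow one is clearly separate. Pixel positions:
- **Thin gusset top:** (78,192), (183,64), (213,92), (105,215), with foot corner (108,293).
- **Round boss bore:** (656,228).
- **Square boss top:** (458,112), (608,158), (505,215), with bore (534,144).
- **Thick gusset top:** (115,487), (245,515), (233,578), (103,548), with foot (110,403) and (292,443).

Run:
```python
from fit import *
m=ld('w3')
A=lambda p:np.array(p)/4+[205,0]; B=lambda p:np.array(p)/4+[205,150]
h=.022
def rep(n,a): print(n,a[0].round(4),'res',a[1].round(1).tolist())
# thin: local x along length, from left-bottom to right-top
t=.005; rep('thin',fitpose(m,A([(78,192),(183,64),(213,92),(105,215),(108,293)]),[(-h,t,.07),(h,t,.07),(h,-t,.07),(-h,-t,.07),(-.035,-t,0)],[.48,-.065,.9]))
t=.012; rep('thick',fitpose(m,B([(115,487),(245,515),(233,578),(103,548),(110,403),(292,443)]),[(-h,t,.07),(h,t,.07),(h,-t,.07),(-h,-t,.07),(-.035,t,0),(.035,t,0)],[.487,-.36,-.2]))
s=.017; rep('square',fitpose(m,B([(458,112),(608,158),(505,215),(534,144)]),[(-s,s,.05),(s,-s,.05),(-s,-s,.05),(0,0,.05)],[.6,-.24,.4]))
print('round',pix2z(m,A([(656,228)]),.05), pix2z(m,A([(595,228),(717,228),(656,162),(656,295)]),.05))
print('jar',pix2z(m,B([(65,74)]),.065))
```

```text
thin [ 0.4827 -0.0662  0.7952] res [[-0.2, -0.7], [0.5, -0.1], [-0.4, -0.0], [-0.3, 0.3], [0.4, 0.6]]
thick [ 0.4838 -0.3642 -0.2321] res [[0.4, -0.5], [0.6, -0.3], [-0.3, 0.1], [-0.1, 0.7], [-0.1, 0.0], [-0.6, 0.0]]
square [ 0.6004 -0.2365  0.4835] res [[1.0, 1.4], [-1.4, 0.9], [0.7, -1.4], [-0.4, -1.1]]
round [[ 0.63080798 -0.0844291   0.05      ]] [[ 0.6128195  -0.08440714  0.05      ]
 [ 0.64879187 -0.08445322  0.05      ]
 [ 0.62970619 -0.06669447  0.05      ]
 [ 0.63195026 -0.10284019  0.05      ]]
jar [[ 0.4533057  -0.21378762  0.065     ]]
```

Everything is consistent with the sizes given and the reach. First is the round boss: commanded TCP now (0.530, -0.238, 0.305), target (0.631, -0.0845, 0.020).

```bash
python3 -m pendant '[[1,[20,31,-37],[0,0,0]],[1,[40,62,-74],[0,0,0]],[1,[60,93,-111],[0,0,0]],[1,[81,124,-148],[0,0,0]],[1,[101,153.5,-185],[0,0,0]]]' && python3 -m pendant '[[1,[0,0,-30],[0,0,0]],[1,[0,0,-60],[0,0,0]],[1,[0,0,-85],[0,0,0]],[1,[0,0,-100],[0,0,0]],[1,[0,0,-100],[0,0,0]]]' && python3 -m pendant '[[0.2,[0,0,0],[0,0,0]],[0.2,[0,0,0],[0,0,0]],[0.2,[0,0,0],[0,0,0]],[0.2,[0,0,0],[0,0,0]],[0.2,[0,0,0],[0,0,0]]]' 25
```

```text
time: 4.3
eef_pos: [0.6315, -0.0814, 0.1192]
tcp_rot: [3.141, 0.0, 1.573]
wrist_force: [1.4, 0.2, -0.4]
width: 1.002
finger_force: 0.0
time: 4.92
eef_pos: [0.6303, -0.0831, 0.0189]
tcp_rot: [-3.14, -0.001, 1.572]
wrist_force: [0.5, -0.4, 0.2]
width: 1.001
finger_force: 0.0
time: 5.55
eef_pos: [0.6311, -0.0841, 0.0197]
tcp_rot: [3.142, 0.0, 1.571]
wrist_force: [0.1, -0.2, 0.0]
width: 0.476
finger_force: 0.0
```

```bash
python3 -m pendant '[[0.2,[0,0,0],[0,0,0]],[0.2,[0,0,0],[0,0,0]],[0.2,[0,0,15],[0,0,0]],[0.2,[0,0,50],[0,0,0]],[0.2,[0,0,100],[0,0,0]]]' && python3 -m pendant '[[0.2,[-21,44,5],[0,0,0]],[0.2,[-43,88,10],[0,0,0]],[0.2,[-64,132,10],[0,0,0]],[0.2,[-86,176,10],[0,0,0]],[0.2,[-108,220,10],[0,0,0]]]' && python3 -m pendant '[[0.2,[-21,44,0],[0,0,0]],[0.2,[-43,88,0],[0,0,0]],[0.2,[-64,132,0],[0,0,0]],[0.2,[-86,175.5,0],[0,0,0]],[0.2,[-86,175.5,0],[0,0,0]]]'
```

```text
time: 6.18
eef_pos: [0.6299, -0.0836, 0.1198]
tcp_rot: [-3.139, -0.001, 1.571]
wrist_force: [1.1, 0.8, -1.1]
width: 0.385
finger_force: 25.0
time: 6.8
eef_pos: [0.5225, 0.1373, 0.1306]
tcp_rot: [3.14, -0.0, 1.571]
wrist_force: [0.0, 0.2, -1.5]
width: 0.386
finger_force: 25.0
time: 7.42
eef_pos: [0.4356, 0.3139, 0.1303]
tcp_rot: [3.141, -0.001, 1.575]
wrist_force: [0.1, 0.2, -1.3]
width: 0.386
finger_force: 25.0
```

```bash
python3 -m pendant '[[0.2,[0,0,-30],[0,0,0]],[0.2,[0,0,-60],[0,0,0]],[0.2,[0,0,-80],[0,0,0]],[0.2,[0,0,-90],[0,0,0]],[0.2,[0,0,-94],[0,0,0]]]' && python3 -m pendant '[[0.2,[0,0,0],[0,0,0]],[0.7,[0,0,0],[0,0,0]],[0.7,[0,0,0],[0,0,0]],[0.7,[0,0,0],[0,0,0]],[0.7,[0,0,0],[0,0,0]]]' && python3 -m pendant '[[0.7,[0,0,20],[0,0,0]],[0.7,[0,0,60],[0,0,0]],[0.7,[0,0,100],[0,0,0]],[0.7,[5,-60,100],[0,0,0.08]],[1,[30,-115,100],[0,0,0.16]]]'
```

```text
time: 8.05
eef_pos: [0.4376, 0.311, 0.0357]
tcp_rot: [3.141, 0.0, 1.57]
wrist_force: [0.1, -0.2, -0.6]
width: 0.386
finger_force: 25.0
time: 8.68
eef_pos: [0.4372, 0.3115, 0.0358]
tcp_rot: [3.141, -0.0, 1.571]
wrist_force: [0.5, -0.0, -0.5]
width: 0.698
finger_force: 0.0
time: 9.3
eef_pos: [0.4668, 0.1958, 0.1362]
tcp_rot: [3.14, -0.0, 1.736]
wrist_force: [1.1, 0.2, 0.5]
width: 0.783
finger_force: 0.0
```

```bash
python3 -m pendant '[[1,[16,-54,0],[0,0,0.04]],[1,[33,-108,0],[0,0,0.08]],[1,[50,-162,0],[0,0,0.12]],[1,[66,-216,0],[0,0,0.16]],[1,[83,-270,0],[0,0,0.2]]]' && python3 -m pendant '[[1,[16,-54,0],[0,0,0.04]],[1,[33,-108,0],[0,0,0.08]],[1,[50,-162.5,0],[0,0,0.123]],[1,[50,-162.5,-40],[0,0,0.123]],[1,[50,-162.5,-70],[0,0,0.123]]]' && python3 -m pendant '[[1,[0,0,-25],[0,0,0]],[1,[0,0,-46],[0,0,0]],[1,[0,0,-46],[0,0,0]],[0.2,[0,0,-46],[0,0,0]],[0.2,[0,0,-46],[0,0,0]]]' && python3 -m pendant '[[0.2,[0,0,0],[0,0,0]],[0.2,[0,0,0],[0,0,0]],[0.2,[0,0,0],[0,0,0]],[0.2,[0,0,0],[0,0,0]],[0.2,[0,0,0],[0,0,0]]]'
```

```text
time: 9.93
eef_pos: [0.5504, -0.0754, 0.1357]
tcp_rot: [3.141, 0.0, 1.932]
wrist_force: [0.1, -0.8, -0.3]
width: 0.999
finger_force: 0.0
time: 10.55
eef_pos: [0.5997, -0.2368, 0.064]
tcp_rot: [-3.141, -0.001, 2.052]
wrist_force: [-0.6, 1.1, 0.6]
width: 1.001
finger_force: 0.0
time: 11.18
eef_pos: [0.6011, -0.2366, 0.0212]
tcp_rot: [3.14, 0.002, 2.054]
wrist_force: [-0.1, 0.0, 0.9]
width: 0.805
finger_force: 0.0
time: 11.8
eef_pos: [0.6001, -0.236, 0.0196]
tcp_rot: [-3.142, -0.0, 2.054]
wrist_force: [-0.7, 0.2, 0.1]
width: 0.368
finger_force: 24.8
```

```bash
python3 -m pendant '[[0.2,[0,0,15],[0,0,0]],[0.2,[0,0,60],[0,0,0]],[0.2,[0,0,110],[0,0,0]],[0.2,[-4,50,110],[0,0,-0.04]],[0.2,[-8,100,110],[0,0,-0.08]]]' && python3 -m pendant '[[0.2,[-4,55,0],[0,0,-0.05]],[0.2,[-8,110,0],[0,0,-0.1]],[0.2,[-12,165,0],[0,0,-0.15]],[0.2,[-16,220,0],[0,0,-0.2]],[0.2,[-20,275,0],[0,0,-0.25]]]' && python3 -m pendant '[[0.2,[-5,55,0],[0,0,-0.05]],[0.2,[-10,110,0],[0,0,-0.1]],[0.2,[-16,165,0],[0,0,-0.124]],[0.2,[-16,182.5,0],[0,0,-0.124]],[0.2,[-16,182.5,0],[0,0,-0.124]]]' && python3 -m pendant '[[0.2,[0,0,-30],[0,0,0]],[0.2,[0,0,-60],[0,0,0]],[0.2,[0,0,-80],[0,0,0]],[0.2,[0,0,-90],[0,0,0]],[0.2,[0,0,-94],[0,0,0]]]' && python3 -m pendant '[[0.2,[0,0,0],[0,0,0]],[0.7,[0,0,0],[0,0,0]],[0.7,[0,0,0],[0,0,0]],[0.7,[0,0,0],[0,0,0]],[0.7,[0,0,0],[0,0,0]]]'
```

```text
time: 12.42
eef_pos: [0.5926, -0.1356, 0.1316]
tcp_rot: [3.14, 0.002, 1.971]
wrist_force: [0.1, 0.0, -1.9]
width: 0.372
finger_force: 24.8
time: 13.05
eef_pos: [0.572, 0.1407, 0.1307]
tcp_rot: [3.14, 0.0, 1.722]
wrist_force: [0.1, -0.1, -1.5]
width: 0.371
finger_force: 24.8
time: 13.68
eef_pos: [0.5561, 0.3219, 0.13]
tcp_rot: [3.141, 0.0, 1.602]
wrist_force: [0.2, -0.3, -2.2]
width: 0.37
finger_force: 24.8
time: 14.3
eef_pos: [0.5565, 0.321, 0.0356]
tcp_rot: [3.141, 0.0, 1.599]
wrist_force: [0.0, 0.4, -1.0]
width: 0.373
finger_force: 24.8
time: 14.92
eef_pos: [0.5562, 0.3215, 0.0358]
tcp_rot: [3.141, -0.0, 1.6]
wrist_force: [-0.5, -0.0, 0.5]
width: 0.701
finger_force: 0.0
```

```bash
python3 -m pendant '[[0.7,[0,0,20],[0,0,0]],[0.7,[0,0,60],[0,0,0]],[0.7,[0,0,100],[0,0,0]],[1,[-9,-48,100],[0,0,-0.1]],[1,[-18,-96,100],[0,0,-0.2]]]' && python3 -m pendant '[[1,[-9,-48,0],[0,0,-0.1]],[1,[-18,-96,0],[0,0,-0.2]],[1,[-27,-144,0],[0,0,-0.3]],[1,[-36,-192,0],[0,0,-0.4]],[1,[-45,-240,0],[0,0,-0.5]]]' && python3 -m pendant '[[1,[-5,-25,0],[0,0,-0.05]],[1,[-10.3,-51.2,0],[0,0,-0.105]],[1,[-10.3,-51.2,0],[0,0,-0.105]],[1,[-10.3,-51.2,-40],[0,0,-0.105]],[1,[-10.3,-51.2,-65],[0,0,-0.105]]]' && python3 -m pendant '[[1,[0,0,-20],[0,0,0]],[1,[0,0,-33],[0,0,0]],[1,[0,0,-33],[0,0,0]],[0.05,[0,0,-33],[0,0,0]],[0.05,[0,0,-33],[0,0,0]]]' && python3 -m pendant '[[0.05,[0,0,0],[0,0,0]],[0.05,[0,0,0],[0,0,0]],[0.05,[0,0,0],[0,0,0]],[0.05,[0,0,0],[0,0,0]],[0.05,[0,0,0],[0,0,0]]]' && python3 -m pendant '[[0.05,[0,0,0],[0,0,0]],[0.05,[0,0,0],[0,0,0]],[0.05,[0,0,0],[0,0,0]],[0.05,[0,0,0],[0,0,0]],[0.05,[0,0,0],[0,0,0]]]'
```

```text
time: 15.55
eef_pos: [0.5389, 0.2248, 0.1381]
tcp_rot: [3.138, -0.001, 1.398]
wrist_force: [0.5, -0.4, 0.0]
width: 0.893
finger_force: 0.0
time: 16.18
eef_pos: [0.4934, -0.0162, 0.1374]
tcp_rot: [3.139, -0.001, 0.897]
wrist_force: [0.5, -0.1, 0.5]
width: 1.003
finger_force: 0.0
time: 16.8
eef_pos: [0.4828, -0.0648, 0.0701]
tcp_rot: [-3.141, -0.0, 0.796]
wrist_force: [-0.1, -0.9, 0.7]
width: 1.0
finger_force: 0.0
time: 17.42
eef_pos: [0.4836, -0.066, 0.0386]
tcp_rot: [3.14, -0.001, 0.795]
wrist_force: [0.5, -0.4, 0.4]
width: 0.802
finger_force: 0.0
time: 18.05
eef_pos: [0.4828, -0.0658, 0.0376]
tcp_rot: [-3.142, 0.0, 0.795]
wrist_force: [0.6, 0.2, 0.5]
width: 0.257
finger_force: 0.0
time: 18.68
eef_pos: [0.4828, -0.0657, 0.0375]
tcp_rot: [-3.141, 0.0, 0.795]
wrist_force: [-0.8, -0.4, -0.8]
width: 0.108
finger_force: 25.0
```

```bash
python3 -m pendant '[[0.05,[0,0,15],[0,0,0]],[0.05,[0,0,60],[0,0,0]],[0.05,[0,0,112],[0,0,0]],[0.05,[10,33,112],[0,0,-0.13]],[0.05,[20,66,112],[0,0,-0.26]]]' && python3 -m pendant '[[0.05,[10,33,0],[0,0,-0.13]],[0.05,[20,66,0],[0,0,-0.26]],[0.05,[30,99,0],[0,0,-0.39]],[0.05,[40,132,0],[0,0,-0.52]],[0.05,[50,165,0],[0,0,-0.65]]]' && python3 -m pendant '[[0.05,[7.7,34.9,0],[0,0,-0.158]],[0.05,[7.7,34.9,0],[0,0,-0.158]],[0.05,[7.7,34.9,0],[0,0,-0.158]],[0.05,[7.7,34.9,-30],[0,0,-0.158]],[0.05,[7.7,34.9,-55],[0,0,-0.158]]]'
python3 -c "
from h import *
snap('w4',crop=(160,120,400,300)); print(r.state()['eef_pos'])"
```

```text
time: 19.3
eef_pos: [0.5039, 0.0006, 0.1518]
tcp_rot: [3.139, -0.002, 0.529]
wrist_force: [-0.6, -0.5, -1.6]
width: 0.106
finger_force: 25.0
time: 19.92
eef_pos: [0.5532, 0.1664, 0.1507]
tcp_rot: [-3.141, -0.001, -0.119]
wrist_force: [1.0, -1.1, -1.6]
width: 0.107
finger_force: 25.0
time: 20.55
eef_pos: [0.5605, 0.1988, 0.0943]
tcp_rot: [3.141, -0.0, -0.273]
wrist_force: [0.3, 0.7, -1.7]
width: 0.109
finger_force: 25.0
w4 scale 3.3333333333333335 origin 160 120
[0.55782483 0.19834888 0.0903059 ]
```

View pics/w4.png

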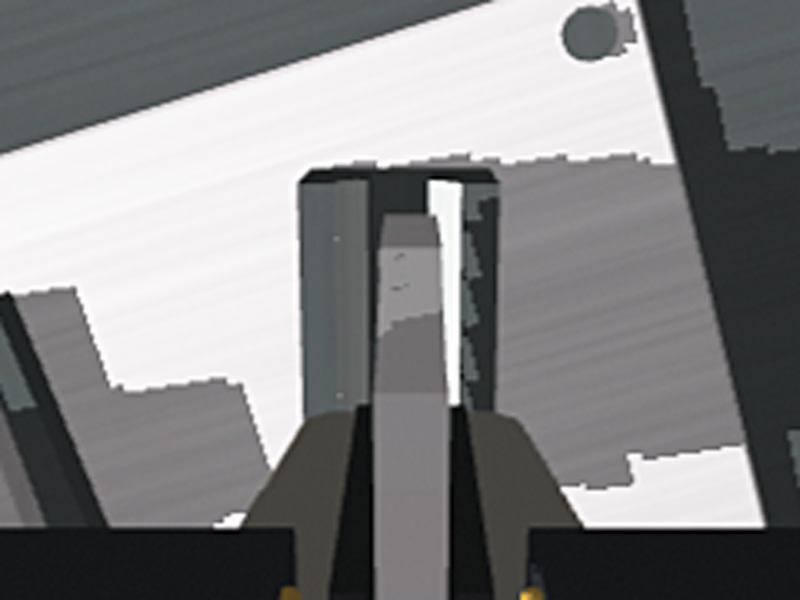

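```bash
python3 -m pendant '[[0.05,[0,0,0],[0,0,0]],[0.05,[0,0,0],[0,0,0]]]'
cat > off.py <<'E'
from fit import *
import sys
def show(name,crop=(160,120,400,300)): snap(name,crop=crop); print(np.round(r.state()['eef_pos'],4), r.state()['tcp_rot'].round(3))
E
python3 -c "
from off import *
show('w5'); m=ld('w5'); print(m['xyz'],m['rotation'])
# predicted holder corners (top far end) and slot from pose estimate
c,s=np.cos(-.273),np.sin(-.273)
for p in [(.04,.0205,.042),(.04,-.0205,.042),(-.04,.0205,.042),(-.04,-.0205,.042)]: print(((proj(m,[.5604+c*p[0]-s*p[1],.1997+s*p[0]+c*p[1],p[2]])-[160,120])*3.3333).round(0))
"
```

```text
time: 20.85
eef_pos: [0.5616, 0.1998, 0.0963]
tcp_rot: [-3.141, -0.002, -0.273]
wrist_force: [0.3, -0.3, -0.6]
width: 0.107
finger_force: 25.0
w5 scale 3.3333333333333335 origin 160 120
[0.5617 0.2    0.0964] [-3.14e+00 -3.00e-03 -2.73e-01]
[0.6251419408195014, 0.18090320389463382, 0.2667034245204563] [2.903201697588467, 0.00027076730288588813, -1.843798842239111]
[[306. 186.]]
[[508. 186.]]
[[314. 549.]]
[[500. 549.]]
```

View pics/w5.png

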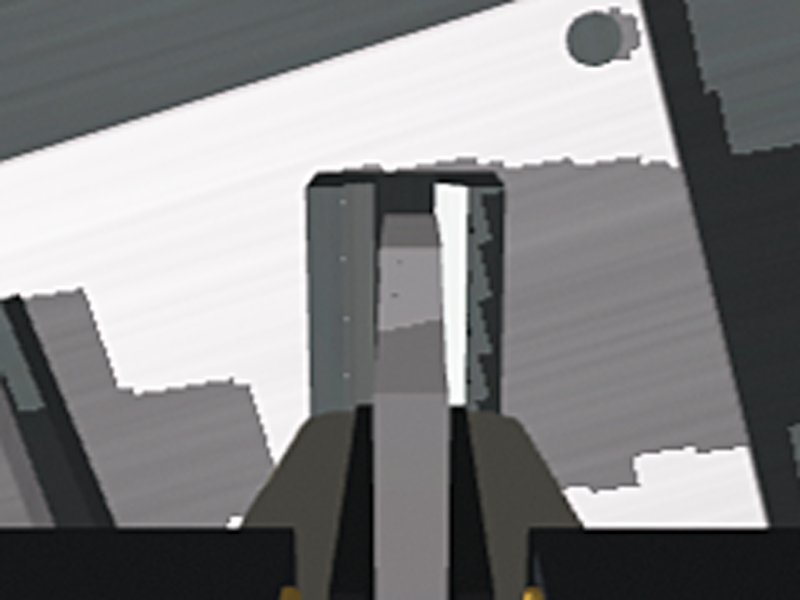

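The plate hangs about 1 mm to the -y side of the slot centre and fits lengthwise (holder edges at x 307 and 503, plate centre 410). I'll shift 0.7 mm and insert.

```bash
python3 -m pendant '[[0.05,[0.2,0.7,-10],[0,0,0]],[0.05,[0.2,0.7,-20],[0,0,0]],[0.05,[0.2,0.7,-30],[0,0,0]],[0.05,[0.2,0.7,-37],[0,0,0]],[0.05,[0.2,0.7,-40],[0,0,0]]]'  && python3 -m pendant '[[0.05,[0,0,-0.5],[0,0,0]],[0.05,[0,0,-0.5],[0,0,0]]]'
```

```text
time: 21.52
eef_pos: [0.5602, 0.2008, 0.0546]
tcp_rot: [3.141, 0.002, -0.273]
wrist_force: [-7.8, -0.0, 14.2]
width: 0.11
finger_force: 25.0
time: 21.78
eef_pos: [0.5609, 0.201, 0.0546]
tcp_rot: [-3.141, -0.0, -0.273]
wrist_force: [-2.9, 0.5, 3.1]
width: 0.107
finger_force: 25.0
```

```bash
python3 -m pendant '[[0.5,[0,0,0],[0,0,0]],[0.5,[0,0,0],[0,0,0]],[0.5,[0,0,0],[0,0,0]],[0.5,[0,0,20],[0,0,0]],[0.5,[0,0,70.5],[0,0,0]]]' && python3 -m pendant '[[1,[-4,-30,15],[0,0,0.01]],[1,[-11,-85,15],[0,0,0.02]],[1,[-18,-140,15],[0,0,0.03]],[1,[-26,-195,15],[0,0,0.041]],[1,[-34,-250,15],[0,0,0.041]]]' && python3 -m pendant '[[1,[-8,-55,0],[0,0,0]],[1,[-16,-110,0],[0,0,0]],[1,[-23,-165,0],[0,0,0]],[1,[-30,-220,0],[0,0,0]],[1,[-37,-275,0],[0,0,0]]]' && python3 -m pendant '[[1,[-5.8,-39.6,0],[0,0,0]],[1,[-5.8,-39.6,0],[0,0,0]],[1,[-5.8,-39.6,-40],[0,0,0]],[1,[-5.8,-39.6,-80],[0,0,0]],[1,[-5.8,-39.6,-102],[0,0,0]]]' && python3 -m pendant '[[1,[0,0,0],[0,0,0]],[0.15,[0,0,0],[0,0,0]],[0.15,[0,0,0],[0,0,0]],[0.15,[0,0,0],[0,0,0]],[0.15,[0,0,0],[0,0,0]]]' 35 && python3 -m pendant '[[0.15,[0,0,0],[0,0,0]],[0.15,[0,0,0],[0,0,0]],[0.15,[0,0,0],[0,0,0]],[0.15,[0,0,0],[0,0,0]],[0.15,[0,0,0],[0,0,0]]]'
```

```text
time: 22.4
eef_pos: [0.5588, 0.2005, 0.1239]
tcp_rot: [3.14, 0.005, -0.273]
wrist_force: [1.1, 0.4, -0.3]
width: 0.503
finger_force: 0.0
time: 23.02
eef_pos: [0.527, -0.051, 0.1414]
tcp_rot: [3.141, -0.003, -0.232]
wrist_force: [0.1, -0.5, 0.8]
width: 0.997
finger_force: 0.0
time: 23.65
eef_pos: [0.4897, -0.3264, 0.1415]
tcp_rot: [3.14, -0.002, -0.232]
wrist_force: [0.7, -0.2, 0.4]
width: 0.999
finger_force: 0.0
time: 24.28
eef_pos: [0.4836, -0.3616, 0.0362]
tcp_rot: [-3.14, 0.002, -0.231]
wrist_force: [0.1, 0.5, 1.1]
width: 0.998
finger_force: 0.0
time: 24.9
eef_pos: [0.4841, -0.364, 0.0381]
tcp_rot: [3.141, -0.001, -0.232]
wrist_force: [0.3, -0.6, 0.7]
width: 0.585
finger_force: 0.0
time: 25.52
eef_pos: [0.4839, -0.3636, 0.0375]
tcp_rot: [-3.141, 0.0, -0.232]
wrist_force: [0.5, 1.0, -0.1]
width: 0.259
finger_force: 35.0
```

```bash
python3 -m pendant '[[0.15,[0,0,15],[0,0,0]],[0.15,[0,0,60],[0,0,0]],[0.15,[0,0,115],[0,0,0]],[0.15,[-4,50,125],[0,0,0.07]],[0.15,[-8,105,125],[0,0,0.14]]]' && python3 -m pendant '[[0.15,[-4,55,0],[0,0,0.07]],[0.15,[-8,110,0],[0,0,0.14]],[0.15,[-12,165,0],[0,0,0.21]],[0.15,[-16,220,0],[0,0,0.28]],[0.15,[-20,275,0],[0,0,0.35]]]' && python3 -m pendant '[[0.15,[-4,55,0],[0,0,0.07]],[0.15,[-8,110,0],[0,0,0.14]],[0.15,[-11,160,0],[0,0,0.218]],[0.15,[-11,174.2,0],[0,0,0.218]],[0.15,[-11,174.2,-25],[0,0,0.218]]]' && python3 -m pendant '[[0.15,[0,0,-25],[0,0,0]],[0.15,[0,0,-43],[0,0,0]],[0.15,[0,0,-43],[0,0,0]],[0.15,[0,0,-43],[0,0,0]],[0.15,[0,0,-43],[0,0,0]]]'
python3 -c "
from off import *
show('w6'); m=ld('w6')
c,s=np.cos(.476),np.sin(.476)
for p in [(.04,.0275,.042),(.04,-.0275,.042),(-.04,.0275,.042),(-.04,-.0275,.042)]: print(((proj(m,[.4448+c*p[0]-s*p[1],.19+s*p[0]+c*p[1],p[2]])-[160,120])*3.3333).round(0))
"
```

```text
time: 26.15
eef_pos: [0.4765, -0.2588, 0.1651]
tcp_rot: [3.139, -0.004, -0.092]
wrist_force: [0.5, 0.2, -4.6]
width: 0.262
finger_force: 35.0
time: 26.78
eef_pos: [0.4555, 0.0179, 0.1633]
tcp_rot: [3.141, -0.001, 0.26]
wrist_force: [0.1, -0.5, -3.3]
width: 0.256
finger_force: 35.0
time: 27.4
eef_pos: [0.4468, 0.1914, 0.1397]
tcp_rot: [3.139, -0.005, 0.477]
wrist_force: [0.2, 0.1, -3.5]
width: 0.258
finger_force: 35.0
time: 28.02
eef_pos: [0.4459, 0.1904, 0.0958]
tcp_rot: [3.141, -0.002, 0.475]
wrist_force: [1.0, -0.4, -3.4]
width: 0.26
finger_force: 35.0
w6 scale 3.3333333333333335 origin 160 120
[0.4458 0.1904 0.0957] [ 3.141e+00 -2.000e-03  4.760e-01]
[[269. 183.]]
[[540. 182.]]
[[280. 546.]]
[[530. 546.]]
```

View pics/w6.png

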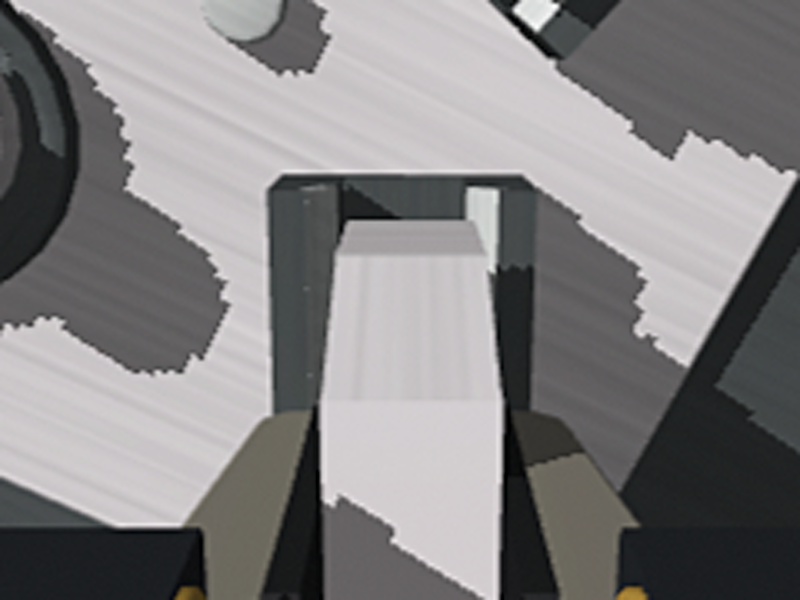

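The holder centre is near x 402 and its far edge near row 187. The plate's far foot edge is x 343–478 at row 220. I'll turn that into offsets.

```bash
python3 - <<'E'
from h import *
m=ld('w6'); c,s=np.cos(.476),np.sin(.476)
f=lambda p,z: (pix2z(m,np.array(p)/3.3333+[160,120],z)[:,:2]-[.4448,.19])@np.array([[c,-s],[s,c]])
print('holder far top corners',f([(268,187),(535,187)],.042)*1e3,'plate far foot',f([(343,220),(478,220)],.0575)*1e3,'plate shoulder/top far',f([(330,254),(490,254),(320,401),(503,401)],[.0935,.0935,.1275,.1275])*1e3)
E
python3 -m pendant '[[0.15,[0,0,0],[0,0,0]],[0.15,[0,0,0],[0,0,0]]]'
```

```text
holder far top corners [[ 39.09348634  27.76862265]
 [ 39.0792367  -26.4219533 ]] plate far foot [[ 34.7246768   11.71968761]
 [ 34.71694039 -13.9691215 ]] plate shoulder/top far [[ 34.82886149  11.70450865]
 [ 34.82035925 -13.6757025 ]
 [ 21.48871177  10.90142569]
 [ 21.4769677  -13.1816205 ]]
time: 28.32
eef_pos: [0.445, 0.1904, 0.0948]
tcp_rot: [3.141, -0.0, 0.476]
wrist_force: [-1.0, 0.1, -3.5]
width: 0.254
finger_force: 35.0
```

```bash
python3 -m pendant '[[0.15,[-1.2,1.2,-10],[0,0,0]],[0.15,[-1.2,1.2,-20],[0,0,0]],[0.15,[-1.2,1.2,-30],[0,0,0]],[0.15,[-1.2,1.2,-37],[0,0,0]],[0.15,[-1.2,1.2,-40],[0,0,0]]]'  && python3 -m pendant '[[0.15,[0,0,-0.5],[0,0,0]],[0.15,[0,0,-0.5],[0,0,0]]]'
```

```text
time: 28.95
eef_pos: [0.4432, 0.1915, 0.0545]
tcp_rot: [-3.141, 0.002, 0.476]
wrist_force: [-8.6, -1.4, 15.3]
width: 0.259
finger_force: 35.0
time: 29.2
eef_pos: [0.4438, 0.1917, 0.0545]
tcp_rot: [3.142, -0.0, 0.476]
wrist_force: [-2.9, 0.2, 3.1]
width: 0.258
finger_force: 35.0
```

```bash
python3 -m pendant '[[0.55,[0,0,0],[0,0,0]],[0.55,[0,0,0],[0,0,0]],[0.55,[0,0,0],[0,0,0]],[0.55,[0,0,20],[0,0,0]],[0.55,[0,0,65],[0,0,0]]]' && python3 -m pendant '[[0.55,[0,0,50],[0,0,0.1]],[0.55,[10,0,100],[0,0,0.25]],[0.55,[20,5,150],[0,0,0.4]],[0.55,[30,10,190],[0,0,0.55]],[0.55,[45,20,205],[0,0,0.7]]]' && python3 -m pendant '[[0.55,[5,10,0],[0,0,0.15]],[0.55,[10,20,0],[0,0,0.3]],[0.55,[10,25,0],[0,0,0.395]],[0.55,[10,25,0],[0,0,0.395]],[0.55,[10,25,0],[0,0,0.395]]]'
python3 -c "
from off import *
show('w7',crop=(150,40,410,235))"
```

```text
time: 29.82
eef_pos: [0.4419, 0.1913, 0.1179]
tcp_rot: [-3.14, 0.005, 0.476]
wrist_force: [0.3, 0.6, -0.5]
width: 0.549
finger_force: 0.0
time: 30.45
eef_pos: [0.4903, 0.212, 0.3277]
tcp_rot: [3.137, -0.003, 1.18]
wrist_force: [0.6, 0.1, -0.2]
width: 0.545
finger_force: 0.0
time: 31.08
eef_pos: [0.4987, 0.2365, 0.3241]
tcp_rot: [3.142, 0.0, 1.569]
wrist_force: [-0.4, 0.7, -1.0]
width: 0.546
finger_force: 0.0
w7 scale 3.076923076923077 origin 150 40
[0.4987 0.2364 0.3241] [3.141 0.    1.569]
```

View pics/w7.png

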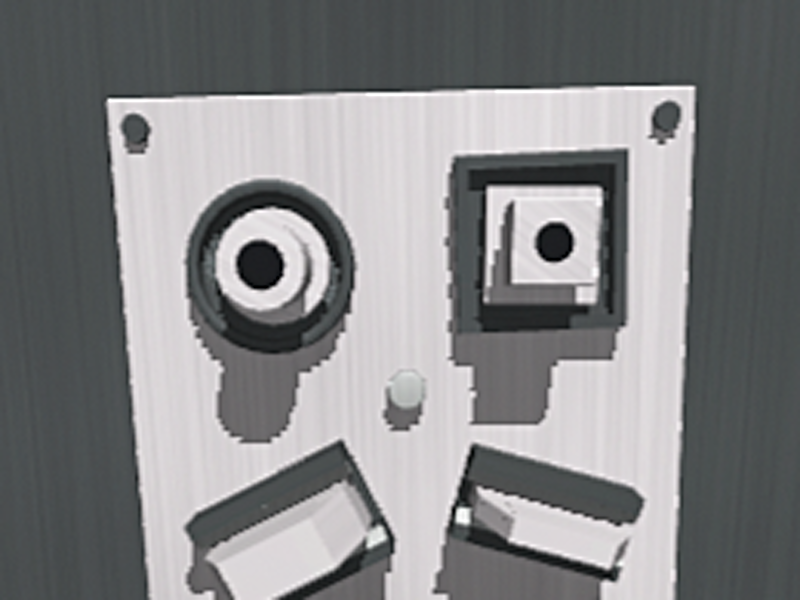

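Both bosses stand in their pockets and both plates are in their slots. My last picture checks the plates' lengthwise centring.

Run:
```python
import cv2
im=cv2.imread('pics/w7_raw.png')[170:300,190:370]; cv2.imwrite('pics/w7b.png',cv2.resize(im,None,fx=4.4,fy=4.4,interpolation=cv2.INTER_CUBIC))
```

```text
(no output)
```

View pics/w7b.png

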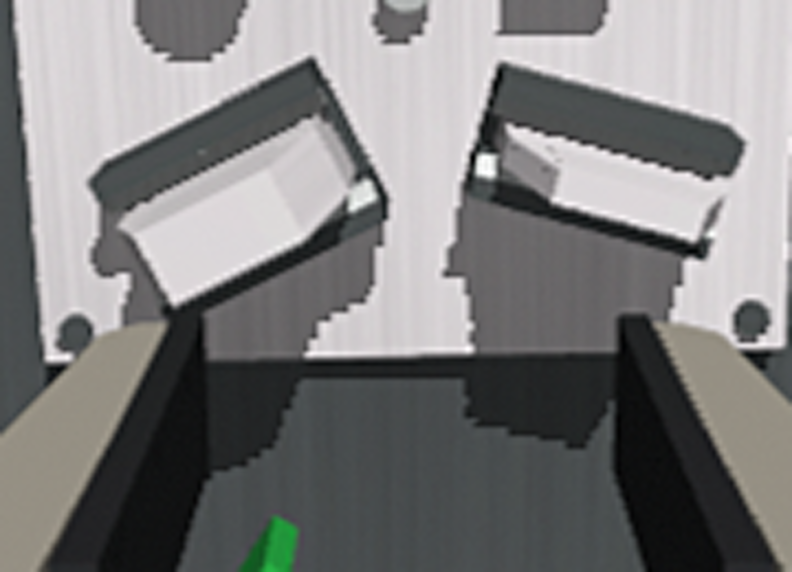

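Thick top face corners: (122,227), (172,308), (308,238). Thin top: near edge (553,202) to (702,241), right far corner (722,188). The last numbers come from these.

Run:
```python
from h import *
m=ld('w7')
def f(p,z,x,y,a):
    c,s=np.cos(a),np.sin(a); return ((pix2z(m,np.array(p)/4.4+[190,170],z)[:,:2]-[x,y])@np.array([[c,-s],[s,c]])*1e3).round(1)
W=(.4448,.19,.476);N=(.5604,.1997,-.273)
print('thick top',f([(122,227),(172,308),(308,238)],.087,*W),'holder corners',f([(90,183),(384,207)],.042,*W))
print('thin top',f([(553,202),(702,241),(722,188)],.087,*N),'holder',f([(743,145),(470,186),(703,255)],.042,*N))
for n,S,h in(('thick',W,.012),('thin',N,.005)):
    c,s=np.cos(S[2]),np.sin(S[2]); print(n,'expected',[((proj(m,[S[0]+c*x-s*y,S[1]+s*x+c*y,.087])-[190,170])*4.4).round(0).tolist() for x,y in((-.022,h),(-.022,-h),(.022,-h),(.022,h))])
```

```text
thick top [[-24.6  16.2]
 [-23.9 -11.8]
 [ 21.5 -11.4]] holder corners [[-40.1  27. ]
 [ 39.4 -23. ]]
thin top [[-20.   -4.8]
 [ 24.9  -4.4]
 [ 25.5  12.2]] holder [[ 39.9  19.5]
 [-39.6 -16.5]
 [ 39.1 -18.3]]
thick expected [[[137.0, 235.0]], [[178.0, 306.0]], [[310.0, 239.0]], [[271.0, 167.0]]]
thin expected [[[556.0, 168.0]], [[546.0, 201.0]], [[692.0, 240.0]], [[703.0, 208.0]]]
```

The thin plate may sit about 2 mm off along the slot. I'll cross-check with the approach picture w5.

Run:
```python
from h import *
m=ld('w5'); c,s=np.cos(-.273),np.sin(-.273)
f=lambda p,z: ((pix2z(m,np.array(p)/3.3333+[160,120],z)[:,:2]-[.5604,.1997])@np.array([[c,-s],[s,c]])*1e3).round(1)
print('holder far',f([(307,185),(503,185)],.042),'plate foot far',f([(382,213),(437,213)],.058),'shoulder,top',f([(380,247),(440,247),(373,393),(447,393)],[.094,.094,.128,.128]),m['xyz'])
im=cv2.imread('pics/w7_raw.png'); 
# bright top face of thin plate, sampled along its centre line
m=ld('w7'); x=np.arange(-40,41,1.)/1e3
for y in (-.003,0,.003):
    P=np.c_[.5604+c*x-s*y,.1997+s*x+c*y,0*x+.087]; u=proj(m,P).astype(np.float32)
    g=cv2.remap(cv2.cvtColor(im,cv2.COLOR_BGR2GRAY),u[None,:,0],u[None,:,1],cv2.INTER_LINEAR)[0]; print(y,dict(zip((x[10:24]*1e3).astype(int).tolist(),g[10:24].tolist())),dict(zip((x[58:72]*1e3).astype(int).tolist(),g[58:72].tolist())))
```

```text
holder far [[ 40.2  20.3]
 [ 40.2 -19.5]] plate foot far [[36.8  4.7]
 [36.8 -5.7]] shoulder,top [[36.7  4.1]
 [36.7 -5.4]
 [23.3  4.2]
 [23.3 -5.5]] [0.6251419408195014, 0.18090320389463382, 0.2667034245204563]
-0.003 {-30: 51, -29: 54, -28: 52, -27: 59, -26: 82, -25: 99, -24: 117, -23: 128, -22: 156, -21: 197, -20: 228, -19: 229, -18: 226, -17: 224} {18: 226, 19: 228, 20: 229, 21: 234, 22: 203, 23: 149, 24: 105, 25: 111, 26: 122, 27: 158, 28: 201, 29: 221, 30: 220, 31: 217}
0 {-30: 140, -29: 140, -28: 141, -27: 141, -26: 139, -25: 139, -24: 136, -23: 136, -22: 155, -21: 196, -20: 216, -19: 219, -18: 218, -17: 217} {18: 218, 19: 218, 20: 219, 21: 224, 22: 206, 23: 160, 24: 114, 25: 161, 26: 207, 27: 228, 28: 220, 29: 219, 30: 217, 31: 215}
0.003 {-30: 137, -29: 137, -28: 137, -27: 135, -26: 128, -25: 131, -24: 132, -23: 136, -22: 158, -21: 198, -20: 216, -19: 220, -18: 217, -17: 217} {18: 218, 19: 217, 20: 219, 21: 221, 22: 210, 23: 166, 24: 116, 25: 110, 26: 148, 27: 201, 28: 219, 29: 219, 30: 215, 31: 215}
```

The top-face profile and w5 agree: the thin plate is about 0.5 mm off centre and the thick about 0.6 mm. Insertion heights showed both fully down, so I'm handing in.

```bash
python3 -c "
from station import r
print(r.state()['time'], r.close_job())"
```

```text
the job is handed in; nothing more can be done
31.125 None
```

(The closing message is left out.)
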